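# Index the viewer lens over the petri dish

### The arm

A 6-joint arm with a two-finger parallel gripper is mounted at the origin on a cart in front of the work surface, level with it; the furniture and walls round the work are solid. World frame = base frame: x ahead of the robot, y to its left, z up, the work surface at z = 0. Lengths are in m, angles in rad, forces in N, time in s.
With the tool pointing down it reaches from about 0.35 to 0.8 m from the base axis. Payload 7.3 kg.
Tool frame: the origin (TCP) lies between the finger pads; the fingertips stand 25 mm ahead of it and the grasp point (between the pads) lies 6 mm ahead of it (r.tip_extent is the distance from the TCP to the fingertips, in m); z points along the fingers, y is the line along which they close (so a half turn about z gives the same grasp; the last joint's range is limited). The gripper opens to 85 mm and grips with 20 to 120 N. Pads are 22 mm wide; open, the fingers measure 114 mm over their backs; the gripper's body (76 mm by 85 mm) begins 54 mm behind the grasp point. The pads swing forward as they close: fully open they stand 13 mm farther back than shut.
Start: joints at [1.034, 0.342, 1.524, -0, 1.275, -0.146], TCP at [0.2, 0.485, 0.256] pointing down, gripper open.
Joint ranges: [-2.53, 2.53], [-0.77, 2.02], [0.04, 2.7], [-1, 4.14], [0.28, 2.66], [-3.11, 3.11]. Speed limits (rad/s): [2.57, 2.57, 3.14, 3.14, 3.14, 3.14].

### API

Orientations are given as a unit quaternion [x, y, z, w].
In Python, from workcell import r, command_gripper, optics gives the robot as it stands. The module is installed in compiled form; this text tells all that it offers. Calls block until the motion is done:
- r.reach(position, orientation): joint-space move of the TCP to a pose.
- r.move_straight(position, orientation=None, speed=0.15, max_force=None): straight line of the TCP; orientation=None keeps the orientation; speed is the mean speed in m/s. With max_force (N) it stops when the force on the tool has changed by that much, and returns True; else False.
- r.movej(angles): joint-space move.
- command_gripper(opening, force=None): finger opening in m; force is the grip in N (None keeps the last); returns when the fingers have stopped.
- r.hold(seconds).
- r.solve_ik(position, orientation): joint angles nearest the present ones, or None.
- r.read_state(): the state.
- optics.get_image(name): name is "side" or "top"; returns (picture, depth): 400x640x3 uint8, red, green, blue; 400x640 float32, m along the optical axis (not along the pixel's ray), 0 where there is no reading.
- optics.camera_model(name): a dict with "K" (3x3 intrinsics, pixels), "R" (3x3) and "t" (3): a world point X has camera coordinates R X + t. Camera axes: x right, y down, z forward; pixel columns grow to the right and rows downward; lengths in m; the calibration is good to about 2 mm. A picture is of the moment at which its call begins. camera_model takes no time and is no camera call.
A pose or a line that the arm cannot do raises r.PlanningError and nothing moves.
- r.finish_job(): hands the job in; it is judged then, once.
The state is a dict: "time_s": time; "joint_positions": joint angles; "dq": joint speeds; "tau": joint torques, N m; "eef_pos": TCP position; "eef_rot": TCP orientation; "contact_force": force on the tool from outside, world axes, zero at the start; "torque": the same for the moment, N m; "grip_width": finger opening in m; "grip_force": force on a finger pad.
Only numpy, scipy, OpenCV 4.12 (cv2) and the standard library are available. Lean on these libraries where they do the work, as an engineer would, in place of code of your own. Each camera call takes 0.05 s, during which the arm holds its last target. There are 200 camera calls.

### The job

The lens arm of the dish viewer is locked in the middle hole of its index rail. Hook a fingertip, or the closed fingertips, through the pull ring and lift the spring pin out of its hole, swing the arm one hole, to the side where the flat petri dish lies (not the jar), and let the pin drop fully home into that hole, so that the lens stands over the dish. Be gentle with the ring, do not swing past that hole, leave the dish and everything else where they are, and finish clear of the viewer.

Things in the scene. Friction and masses are not known exactly. Their poses are not given: they have to be found in the camera images.
- viewer: the dish viewer, fixed to the bench: aluminium base plate 8 mm thick, steel pivot post, raised steel rail. Origin: on the pivot axis at bench height; x runs from the pivot along the middle of the plate, away from the robot, y to its left, z up. The plate's wide part spans x 50 to 235, y -155 to 155 mm. Dish and jar stand on two stations 125 mm from the pivot, at +20 and -20 degrees
- middle_hole (a point): centre of the mouth of the middle hole in the index rail, where the pin starts. The rail is an arc of radius 200 mm about the pivot, 30 mm wide, underside 50 mm and top 64 mm above the bench, with five round 13 mm holes at -40, -20, 0, 20 and 40 degrees from the viewer's x
- lens_arm (a joint): swing of the black lens arm about the pivot, rad: 0 at the middle hole, arm along the viewer's x; positive toward the viewer's +y (anticlockwise from above). Neighbouring holes at +0.349 and -0.349, end stops at +-0.75. It stays where it is left (friction 0.08 N m); with the pin down it has about 0.008 rad of play either way
- index_pin (a joint): lift of the spring pin, m: 0 home in a hole, 0.030 top stop. The 10 mm round-nosed pin sits 12 mm deep, so above 0.012 it is clear of the rail; resting on the rail between holes it reads about 0.012. The spring pushes down 2.1 N at 0, 4.2 N at 0.030, plus 0.7 N weight. Let go within about 3 mm of a hole's middle it drops in
- pull_ring (a point): centre of the steel pull ring, rigid on top of the pin and right above it: 8 mm round bar, 54 mm inside, 70 mm outside. With the pin down it is 135 mm above the bench, 200 mm from the pivot axis. Its frame: x outward along the arm, away from the pivot, z up. The ring stands upright with its hole along the arm's length, so a finger slanting down along the arm, outward or inward, goes through
- ring_top (a point): middle of the ring's bar at its uppermost place, under which the fingertip lifts: 31 mm above the ring's centre, 166 mm above the bench with the pin down (the bar's lower face: 162 mm). The ring's lowest place joins the pin. Under the ring the pin's collar and bushing reach 96 mm, the arm toward the pivot 78 mm, its hub 92 mm; beyond the ring nothing stands higher than the rail
- lens (a point): centre of the round lens on the arm, 72 mm above the bench and 125 mm from the pivot axis: a black frame 78 mm across; its underside clears the jar
- petri: flat clear petri dish with pale filling, 90 mm across and 14 mm high, loose on one of the two stations of the viewer's plate; which one varies. Origin: centre of its underside. The arm must swing to its side
- jar: white screw-cap sample jar, 44 mm across, 50 mm high, loose on the other station. Origin: centre of its underside. Not to be disturbed
- amber_vial: amber vial with black cap, 31 mm across, 66 mm high, on a corner of the viewer's plate; origin at its underside. Not to be disturbed
- beaker: small clear beaker, 54 mm across, 68 mm high, on another corner of the viewer's plate; origin at its underside. Not to be disturbed
- tape_roll: roll of label tape lying flat, 70 mm across, 25 mm high, on the bench to the right of the viewer. Not to be disturbed
- timer: lab timer, 28 x 62 x 59 mm high, on the bench to the right. Not to be disturbed
- microplate_a: white microplate, 86 x 128 x 14 mm, on the bench behind the viewer. Not to be disturbed
- marker: marker pen lying on the bench to the right of the viewer, 140 mm long, 17 mm high. Not to be disturbed
There are look-alikes about, which are no part of the job. What is shaped like the petri but black or blue is not meant.

How it is judged:
On the way, in this order (a step that is already met when the one before it is completed fails the run):
1. the pin is lifted clear of the middle hole (value of joint index_pin above 0.0115 m and value of joint lens_arm between -0.1 and 0.1 rad), for 0.05 s.
2. the pin has dropped into the hole at the dish (horizontal distance between lens and petri below 0.016 m and value of joint index_pin below 0.003 m), for 0.2 s.
At the end, for the whole second after the job is handed in: the arm is locked one hole from the middle on the petri dish's side (within 0.03 rad of +-0.349), the pin down within 3 mm of fully home, the lens centre within 16 mm of the dish's centre seen from above, the arm at rest, and the dish, jar and all other loose things within 12 mm of where they stood (all of step 2 and (value of joint lens_arm between 0.32 and 0.38 rad or value of joint lens_arm between -0.38 and -0.32 rad) and velocity of joint lens_arm between -0.03 and 0.03 rad/s and distance of each of jar, petri, amber_vial, beaker, tape_roll, timer, microplate_a, marker from where it was at the start of the episode below 0.012 m); the robot touches nothing.
It fails at once if the arm is swung past the next hole (value of joint lens_arm above 0.47 rad or value of joint lens_arm below -0.47 rad).
It fails at once if the pull ring is squeezed or wrenched with more than 30 N (contact force between the fingers and index_pin above 30 N).
It fails at once if the dish, the jar or another loose thing is lifted, carried or pushed away (distance of any of jar, petri, amber_vial, beaker, tape_roll, timer, microplate_a, marker from where it was at the start of the episode above 0.015 m).
It also fails if it takes over 40 s, if anything falls off the work surface, if the arm or the gripper's body presses on something with over 40 N, if the wrist force passes 120 N, or if a joint passes its speed limit or range.

## Working session

There is one attempt and no reset: what is moved stays moved. The work goes in short steps, each a Python script; the robot and the scene stay as the last script left them, time stands still between calls to the robot, and variables do not carry over. Pictures are saved under pics/ and viewed, at most 10 in all, crops included, and the job is handed in when it is done.

```bash
mkdir -p pics
python3 - <<'E'
from workcell import r, optics
import cv2, numpy as np
for n in("top","side"):
    im,d=optics.get_image(n); cv2.imwrite(f"pics/{n}0.png",im[:,:,::-1]); np.savez(f"{n}0.npz",im=im,d=d,**optics.camera_model(n))
    m=optics.camera_model(n); print(n,m["K"].round(1).tolist(),(-m["R"].T@m["t"]).round(3),m["R"].round(2).tolist())
E
```

```text
top [[424.0, 0.0, 317.9], [0.0, 424.0, 205.7], [0.0, 0.0, 1.0]] [0.483 0.019 1.253] [[0.02, -1.0, 0.01], [-1.0, -0.02, -0.08], [0.08, -0.01, -1.0]]
side [[361.2, 0.0, 320.9], [0.0, 361.2, 197.4], [0.0, 0.0, 1.0]] [0.498 0.902 0.872] [[-0.99, -0.1, -0.01], [-0.05, 0.65, -0.75], [0.08, -0.75, -0.66]]
```

View pics/top0.png

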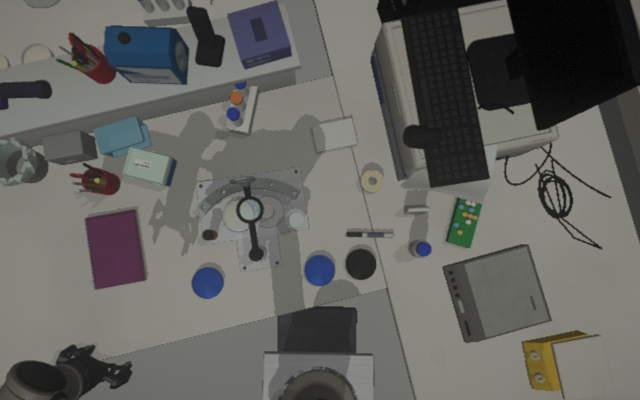

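View pics/side0.png

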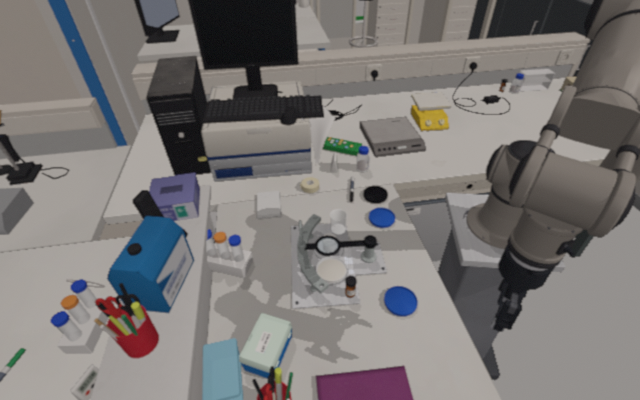

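The top view shows the viewer at about (250,215): lens ring (250,209), pivot (257,254), pale dish left of the lens near (232,214), white jar at (297,219). Look-alikes for the dish are blue discs at (208,282) and (319,269) and a black disc at (360,263). I choose the pale dish on the plate and check it in a crop.

Run:
```python
import cv2
a=cv2.imread("pics/top0.png")[160:280,180:330]; b=cv2.imread("pics/side0.png")[205:315,280:400]
a=cv2.resize(a,(750,600),interpolation=cv2.INTER_CUBIC); cv2.imwrite("pics/ct.png",a)
cv2.imwrite("pics/cs.png",cv2.resize(b,(600,550),interpolation=cv2.INTER_CUBIC))
```

```text
(no output)
```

View pics/ct.png

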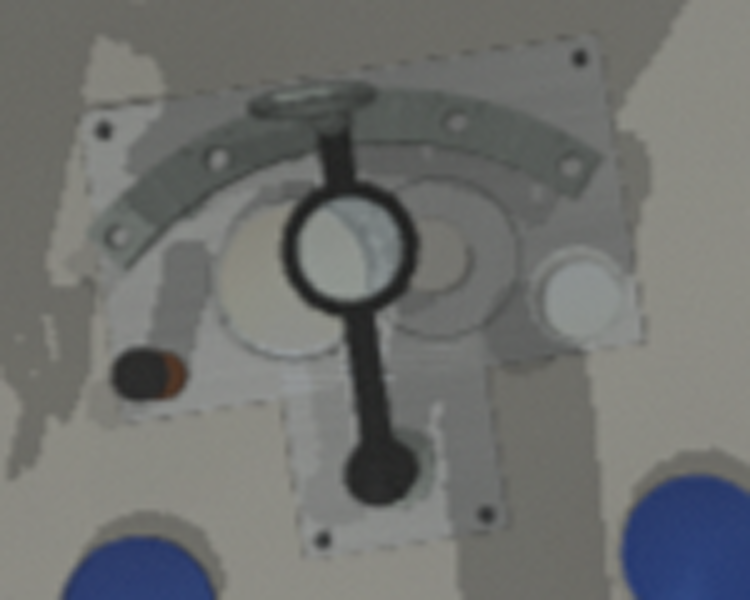

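View pics/cs.png

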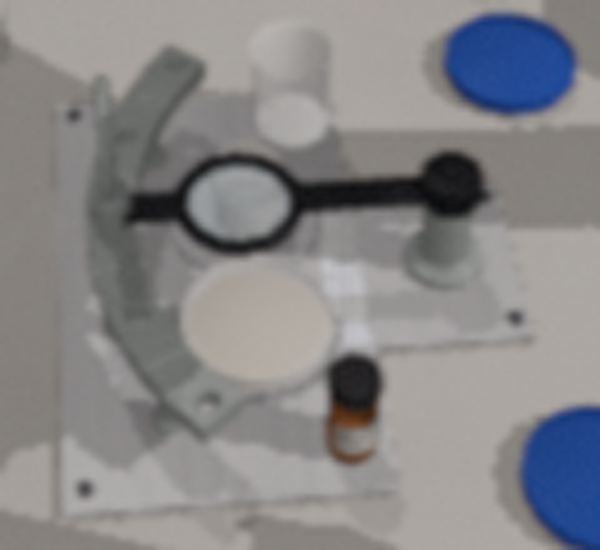

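The crop confirms it: the pale dish is on the left (+y) station and visible below the lens, so the swing is positive. The jar and beaker are on the right. The rail holes in the top crop are at (118,236), (218,158), (457,121) and (571,167), the hub at (381,470) and the lens at (350,248).

```bash
cat > h.py <<'E'
import numpy as np
from scipy.optimize import least_squares
from scipy.spatial.transform import Rotation as Ro
def ray(n,u,v,z):
    c=np.load(f"{n}0.npz"); d=c["R"].T@np.linalg.solve(c["K"],[u,v,1]); o=-c["R"].T@c["t"]
    return (o+d*(z-o[2])/d[2])[:2]
E
python3 - <<'E'
from h import *
from workcell import r
D=np.deg2rad
def pol(R,a): return [R*np.cos(D(a)),R*np.sin(D(a))]
ct=lambda x,y:("top",180+(x+.5)/5-.5,160+(y+.5)/5-.5)
cs=lambda x,y:("side",280+(x+.5)/5-.5,205+(y+.5)/5-.5)
F=[(ct(118,236),.064,pol(.2,40)),(ct(218,158),.064,pol(.2,20)),(ct(457,121),.064,pol(.2,-20)),(ct(571,167),.064,pol(.2,-40)),
(ct(381,470),.092,[0,0]),(ct(350,248),.072,[.125,0]),(cs(452,182),.092,[0,0]),(cs(239,203),.072,[.125,0]),(cs(208,400),.064,pol(.2,40))]
W=np.array([ray(*p,z) for p,z,_ in F]); M=np.array([m for *_,m in F])
def f(q): c,s=np.cos(q[2]),np.sin(q[2]); return (M@np.array([[c,s],[-s,c]])+q[:2]-W)
q=least_squares(lambda q:f(q).ravel(),[.4,.1,0],loss="soft_l1",f_scale=.003).x
print(q,np.rad2deg(q[2]),(f(q)*1e3).round(1).tolist()); np.save("pose.npy",q)
yaw=q[2]
dish=ray(*ct(290,275),.014); v=dish-q[:2]; print("dish polar",np.hypot(*v),np.rad2deg(np.arctan2(v[1],v[0])-yaw))
def pose(a,th,z,out,roll=0):   # fingertip axis crosses ring plane at height z, tip beyond by out along axis
    u=np.array([np.cos(yaw+a),np.sin(yaw+a),0]); zt=np.sin(th)*u-np.array([0,0,np.cos(th)])
    y=np.array([-u[1],u[0],0]); x=np.cross(y,zt); R=np.c_[x,y,zt]
    R=R@Ro.from_euler("z",roll).as_matrix()
    p=np.r_[q[:2],z]+.2*u+zt*(out-r.tip_extent); return p,Ro.from_matrix(R).as_quat()
for th in (50,60,65,70,75):
  for roll in(0,np.pi,np.pi/2,-np.pi/2):
    s=[r.solve_ik(*pose(D(a),D(th),z,o,roll)) for a in(0,20) for z,o in((.135,-.05),(.135,.02),(.16,.02))]
    print(th,round(roll,1),[None if x is None else np.round(x,2).tolist() for x in (s[0],s[2],s[5])])
E
```

```text
[0.43699689 0.18017306 0.17325279] 9.926653607617371 [[0.7, -0.2], [0.1, 0.9], [-0.2, -0.1], [0.7, -0.4], [-1.6, 2.1], [-0.4, -0.3], [-0.5, -11.2], [0.3, 1.3], [0.8, 0.2]]
dish polar 0.12860766660359832 20.56997484611093
50 0 [None, None, [0.21, 0.48, 1.97, 2.15, 0.28, 2.34]]
50 3.1 [None, None, [0.21, 0.48, 1.97, 2.15, 0.28, -0.8]]
50 1.6 [None, None, [0.21, 0.48, 1.97, 2.15, 0.28, -2.37]]
50 -1.6 [None, None, [0.21, 0.48, 1.97, 2.15, 0.28, 0.77]]
60 0 [[0.25, 0.46, 2.22, 3.26, 0.58, 1.51], [0.24, 0.54, 2.07, 3.25, 0.52, 1.51], [0.19, 0.54, 2.07, 2.58, 0.56, 1.89]]
60 3.1 [[0.25, 0.46, 2.22, 3.26, 0.58, -1.63], [0.24, 0.54, 2.07, 3.25, 0.52, -1.64], [0.19, 0.54, 2.07, 2.58, 0.56, -1.26]]
60 1.6 [[0.25, 0.46, 2.22, 3.26, 0.58, 3.08], [0.24, 0.54, 2.07, 3.25, 0.52, 3.08], [0.19, 0.54, 2.07, 2.58, 0.56, -2.83]]
60 -1.6 [[0.25, 0.46, 2.22, 3.26, 0.58, -0.06], [0.24, 0.54, 2.07, 3.25, 0.52, -0.06], [0.19, 0.54, 2.07, 2.58, 0.56, 0.32]]
65 0 [[0.25, 0.52, 2.27, 3.24, 0.79, 1.53], [0.24, 0.58, 2.11, 3.23, 0.69, 1.53], [0.18, 0.58, 2.11, 2.66, 0.72, 1.79]]
65 3.1 [[0.25, 0.52, 2.27, 3.24, 0
[... 484 characters left out ...]
3, 1.0, -1.59], [0.24, 0.63, 2.14, 3.22, 0.86, -1.6], [0.17, 0.63, 2.15, 2.71, 0.88, -1.41]]
70 1.6 [None, None, [0.17, 0.63, 2.15, 2.71, 0.88, -2.98]]
70 -1.6 [[0.25, 0.6, 2.31, 3.23, 1.0, -0.02], [0.24, 0.63, 2.14, 3.22, 0.86, -0.03], [0.17, 0.63, 2.15, 2.71, 0.88, 0.16]]
75 0 [[0.26, 0.7, 2.34, 3.23, 1.21, 1.56], [0.24, 0.69, 2.17, 3.22, 1.03, 1.55], [0.17, 0.69, 2.17, 2.74, 1.05, 1.68]]
75 3.1 [[0.26, 0.7, 2.34, 3.23, 1.21, -1.58], [0.24, 0.69, 2.17, 3.22, 1.03, -1.59], [0.17, 0.69, 2.17, 2.74, 1.05, -1.46]]
75 1.6 [None, None, [0.17, 0.69, 2.17, 2.74, 1.05, -3.03]]
75 -1.6 [[0.26, 0.7, 2.34, 3.23, 1.21, -0.01], [0.24, 0.69, 2.17, 3.22, 1.03, -0.02], [0.17, 0.69, 2.17, 2.74, 1.05, 0.11]]
```

```bash
cat >> h.py <<'E'
from workcell import r, command_gripper, optics
import cv2
D=np.deg2rad; q=np.load("pose.npy"); yaw=q[2]; TH=D(65)
def pose(a,z,out,th=TH,dr=0):
    "arm angle a (rad); tool axis crosses the ring's plane at height z, tips 'out' beyond it along the axis"
    u=np.array([np.cos(yaw+a),np.sin(yaw+a),0]); zt=np.sin(th)*u-np.array([0,0,np.cos(th)])
    y=np.array([-u[1],u[0],0]); R=np.c_[np.cross(y,zt),y,zt]
    return np.r_[q[:2],z]+(.2+dr)*u+zt*(out-r.tip_extent), Ro.from_matrix(R).as_quat()
def st(s=""):
    x=r.read_state(); u=np.array([np.cos(yaw),np.sin(yaw)]); p=np.array(x["eef_pos"])
    v=p[:2]-q[:2]; print(s,round(x["time_s"],2),p.round(4),"ang",round(np.arctan2(v[1],v[0])-yaw,4),"F",np.round(x["contact_force"],2))
def pic(n,f,box=None,k=1):
    im=optics.get_image(n)[0][:,:,::-1]
    if box: im=im[box[1]:box[3],box[0]:box[2]]
    cv2.imwrite("pics/"+f,cv2.resize(im,None,fx=k,fy=k,interpolation=cv2.INTER_CUBIC))
E
python3 - <<'E'
from h import *
command_gripper(0,40)
r.movej([0.7,0.1,1.6,3.24,0.79,1.53]); st("flip")
r.reach(*pose(0,.285,-.06)); st("high"); print(r.read_state()["joint_positions"])
r.move_straight(*pose(0,.135,-.045),speed=.1); st("pre"); print(r.read_state()["grip_width"])
pic("side","s1.png",(260,120,480,285),3)
pic("top","t1.png",(180,120,360,260),4)
E
```

```text
flip 3.59 [0.4597 0.4611 0.8075] ang 1.3168 F [0.49 0.48 0.26]Traceback (most recent call last):
  File "<stdin>", line 4, in <module>
workcell.PlanningError: the arm cannot take that pose within its joint ranges
```

Run:
```python
from h import *
for z in(.135,.16,.18,.2,.22,.25,.285):
  for o in(-.06,-.045,.02):
    print(z,o,[None if x is None else np.round(x,2).tolist() for x in(r.solve_ik(*pose(0,z,o)),r.solve_ik(*pose(0,z,o,D(75))))])
```

```text
0.135 -0.06 [[0.25, 0.51, 2.29, 3.24, 0.79, 1.53], [0.26, 0.69, 2.37, 3.23, 1.22, 1.56]]
0.135 -0.045 [[0.25, 0.53, 2.26, 3.24, 0.79, 1.53], [0.25, 0.7, 2.33, 3.23, 1.2, 1.56]]
0.135 0.02 [[0.24, 0.64, 2.12, 3.23, 0.75, 1.54], [0.24, 0.75, 2.17, 3.22, 1.09, 1.55]]
0.16 -0.06 [[0.25, 0.43, 2.27, 3.25, 0.7, 1.52], [0.26, 0.61, 2.36, 3.23, 1.14, 1.55]]
0.16 -0.045 [[0.25, 0.46, 2.25, 3.25, 0.7, 1.52], [0.25, 0.62, 2.33, 3.23, 1.12, 1.55]]
0.16 0.02 [[0.24, 0.58, 2.11, 3.23, 0.69, 1.53], [0.24, 0.69, 2.17, 3.22, 1.03, 1.55]]
0.18 -0.06 [[0.25, 0.38, 2.26, 3.26, 0.63, 1.51], [0.26, 0.54, 2.35, 3.23, 1.07, 1.55]]
0.18 -0.045 [[0.25, 0.41, 2.23, 3.26, 0.64, 1.51], [0.25, 0.56, 2.32, 3.23, 1.05, 1.55]]
0.18 0.02 [[0.24, 0.53, 2.1, 3.24, 0.63, 1.52], [0.24, 0.64, 2.16, 3.22, 0.97, 1.54]]
0.2 -0.06 [[0.25, 0.33, 2.24, 3.28, 0.56, 1.49], [0.26, 0.48, 2.34, 3.24, 0.99, 1.54]]
0.2 -0.045 [[0.25, 0.36, 2.21, 3.27, 0.57, 1.5], [0.25, 0.5, 2.31, 3.24, 0.98, 1.54]]
0.2 0.02 [[0.24, 0.49, 2.09, 3.25, 0.57, 1.51], [0.24, 0.59, 2.16, 3.22, 0.91, 1.54]]
0.22 -0.06 [[0.25, 0.28, 2.22, 3.29, 0.49, 1.47], [0.26, 0.42, 2.33, 3.24, 0.92, 1.53]]
0.22 -0.045 [[0.25, 0.31, 2.19, 3.28, 0.5, 1.48], [0.25, 0.44, 2.3, 3.24, 0.91, 1.53]]
0.22 0.02 [[0.24, 0.45, 2.07, 3.26, 0.52, 1.49], [0.24, 0.54, 2.15, 3.23, 0.86, 1.53]]
0.25 -0.06 [[0.25, 0.21, 2.18, 3.33, 0.39, 1.43], [0.26, 0.33, 2.3, 3.25, 0.81, 1.51]]
0.25 -0.045 [[0.25, 0.25, 2.16, 3.32, 0.4, 1.44], [0.25, 0.36, 2.27, 3.25, 0.8, 1.52]]
0.25 0.02 [[0.24, 0.38, 2.05, 3.28, 0.43, 1.47], [0.24, 0.47, 2.13, 3.24, 0.77, 1.52]]
0.285 -0.06 [None, [0.26, 0.24, 2.27, 3.27, 0.68, 1.49]]
0.285 -0.045 [[0.25, 0.18, 2.11, 3.38, 0.29, 1.37], [0.25, 0.27, 2.24, 3.27, 0.68, 1.49]]
0.285 0.02 [[0.24, 0.32, 2.01, 3.33, 0.33, 1.42], [0.24, 0.39, 2.1, 3.25, 0.66, 1.5]]
```

Run:
```python
from h import *
r.reach(*pose(0,.23,-.06)); st("high")
r.move_straight(*pose(0,.135,-.045),speed=.1); st("pre"); print(r.read_state()["grip_width"])
pic("side","s1.png",(260,120,480,285),3)
pic("top","t1.png",(180,120,360,260),4)
```

```text
high 5.79 [0.5584 0.2018 0.2667] ang 0.0029 F [ 0.06 -0.17  0.4 ]
pre 6.97 [0.5716 0.2038 0.1652] ang 0.0004 F [ 0.91 -0.96  0.14]
7.104096762202658e-05
```

View pics/s1.png

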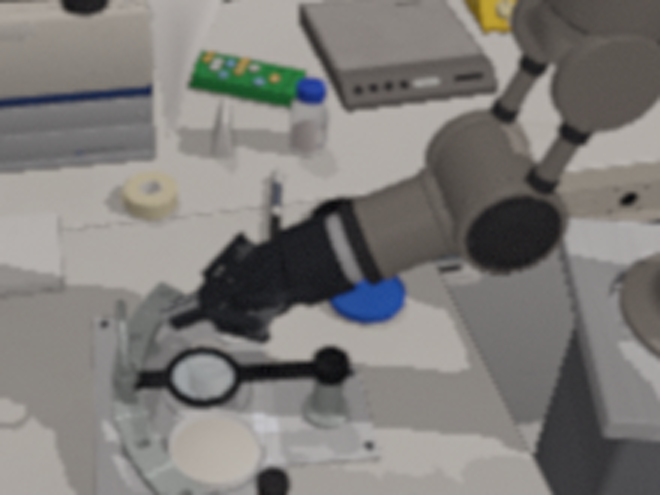

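View pics/t1.png

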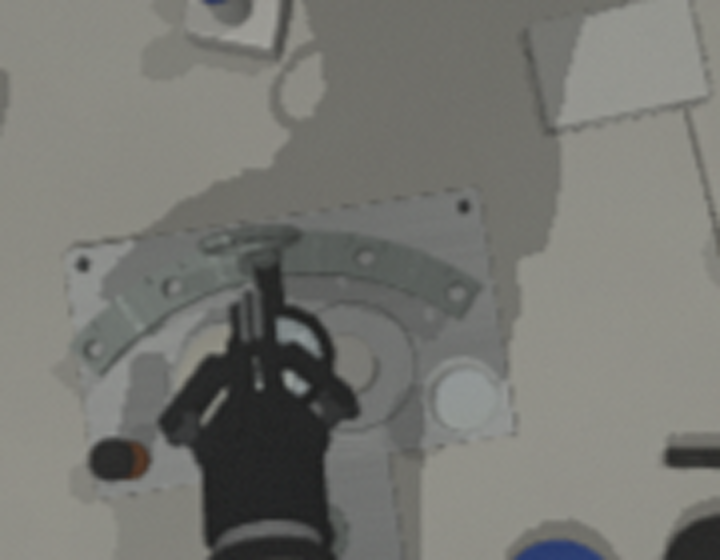

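The closed fingertips (top crop about (250,295)) point at the ring (250,240) and are centred on it. In the side crop the tip at (185,320) is short of the ring at (122,330). Nothing has been disturbed. Next I insert the fingertips.

Run:
```python
from h import *
print(r.move_straight(*pose(0,.135,.018),speed=.06,max_force=5)); st("in")
pic("side","s2.png",(270,205,370,285),6)
if True:
    z=.135
    print(r.move_straight(*pose(0,.150,.018),speed=.03,max_force=3)); st("up")
```

```text
False
in 8.27 [0.6275 0.2136 0.138 ] ang 0.0002 F [-0.64  0.21  0.03]
False
up 8.97 [0.6275 0.2135 0.1526] ang 0.0001 F [ 1.15 -0.24 -2.64]
```

View pics/s2.png

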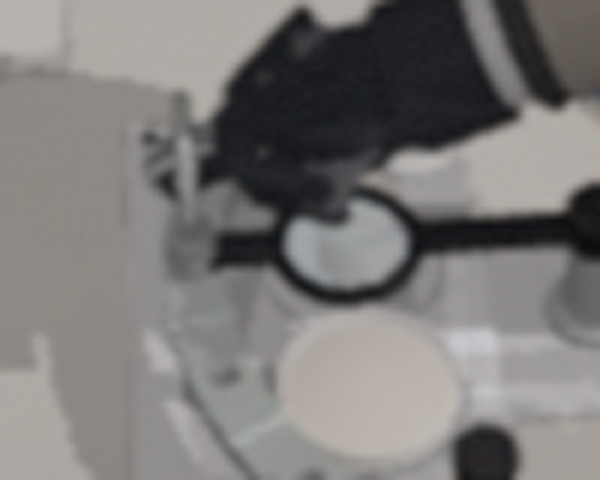

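The fingertips are through the ring: tip at (158,165), beyond the bar at (185,165). The force shows contact near z=0.150. Next I lift in steps.

Run:
```python
from h import *
for z in (.150,.154,.158,.162,.166):
    print(r.move_straight(*pose(0,z,.018),speed=.04,max_force=12)); r.hold(.1); st(z)
```

```text
False
0.15 9.32 [0.6276 0.2135 0.1526] ang -0.0001 F [ 0.19  0.18 -3.11]
False
0.154 9.67 [0.6276 0.2135 0.1569] ang -0.0 F [-0.88 -0.13 -3.99]
False
0.158 10.02 [0.6276 0.2135 0.1609] ang 0.0001 F [-2.1  -0.81 -3.45]
False
0.162 10.37 [0.6277 0.2136 0.165 ] ang 0.0001 F [-2.19 -1.57 -3.53]
False
0.166 10.72 [0.6277 0.2136 0.169 ] ang 0.0 F [-2.84  0.18 -5.01]
```

Run:
```python
from h import *
r.move_straight(*pose(0,.169,.018),speed=.04,max_force=12)
for a in (4,8,12,15):
    print(r.move_straight(*pose(D(a),.169,.018),speed=.03,max_force=8)); st(a)
pic("top","t3.png",(190,150,320,270),5)
```

```text
False
4 11.57 [0.6249 0.2267 0.1719] ang 0.0696 F [-3.81 -0.88 -3.43]
False
8 12.17 [0.6212 0.2397 0.1719] ang 0.1394 F [-3.66 -1.51 -4.64]
False
12 12.77 [0.6166 0.2525 0.172 ] ang 0.2093 F [-2.54 -1.01 -4.69]
False
15 13.26 [0.6126 0.2617 0.1719] ang 0.2615 F [-3.81 -1.7  -4.06]
```

View pics/t3.png

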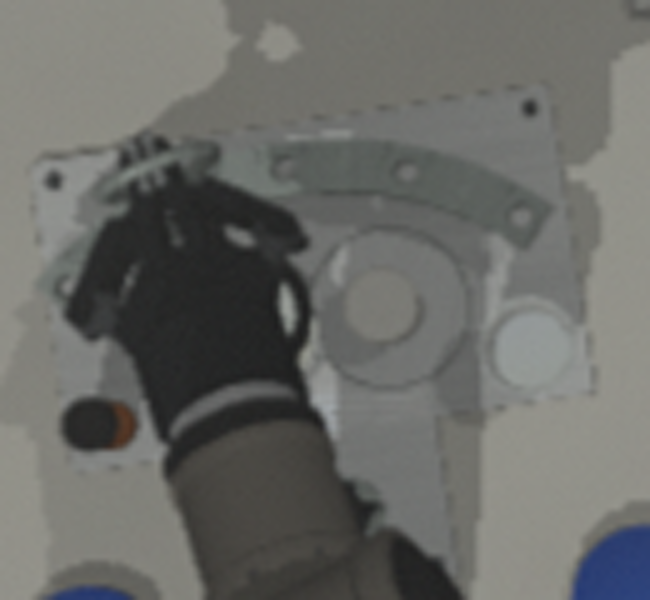

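The middle hole (288,165) is free, so the arm is following at about 15°. Next I lower so the pin rests on the rail, then sweep gently until it drops.

Run:
```python
from h import *
print(r.move_straight(*pose(D(15),.146,.018),speed=.04,max_force=6)); r.hold(.1); st("low")
for a in np.arange(16,24.1,.5):
    s=r.move_straight(*pose(D(a),.146,.018),speed=.015,max_force=5); st(a)
    x=np.array(r.read_state()["contact_force"])
    if s: break
pic("top","t4.png",(190,150,320,270),5)
```

```text
False
low 14.13 [0.6129 0.2619 0.1495] ang 0.2617 F [ 0.4  -0.36  0.07]
16.0 14.51 [0.6112 0.2648 0.1491] ang 0.279 F [ 0.44  0.74 -0.81]
16.5 14.78 [0.6104 0.2664 0.1489] ang 0.288 F [ 0.32 -0.18  0.67]
17.0 15.04 [0.6096 0.2678 0.1489] ang 0.2966 F [-0.81 -0.05  0.41]
17.5 15.31 [0.6089 0.2693 0.149 ] ang 0.3053 F [-0.34  0.42  0.22]
18.0 15.57 [0.6081 0.2709 0.1489] ang 0.3141 F [-0.12  0.42  0.62]
18.5 15.84 [0.6073 0.2724 0.149 ] ang 0.3228 F [-0.85 -0.39  0.24]
19.0 16.11 [0.6064 0.2739 0.149 ] ang 0.3319 F [-0.05  0.   -0.22]
19.5 16.38 [0.6056 0.2754 0.149 ] ang 0.3408 F [ 0.06 -0.71  0.24]
20.0 16.64 [0.6048 0.2769 0.149 ] ang 0.3496 F [ 0.38 -0.12  0.84]
20.5 16.91 [0.6039 0.2784 0.149 ] ang 0.3586 F [ 0.07 -0.15  0.5 ]
21.0 17.18 [0.6031 0.2798 0.1489] ang 0.3671 F [ 0.71 -0.67 -0.33]
21.5 17.44 [0.6021 0.2813 0.1489] ang 0.3762 F [-0.18 -0.33  0.37]
22.0 17.71 [0.6012 0.2826 0.1487] ang 0.3845 F [-0.61  0.22 -0.84]
22.5 17.98 [0.6006 0.2837 0.1489] ang 0.3907 F [ 1.66 -2.88 -0.37]
23.0 18.18 [0.6003 0.2839 0.1483] ang 0.393 F [ 0.96 -1.8  -0.06]
```

View pics/t4.png

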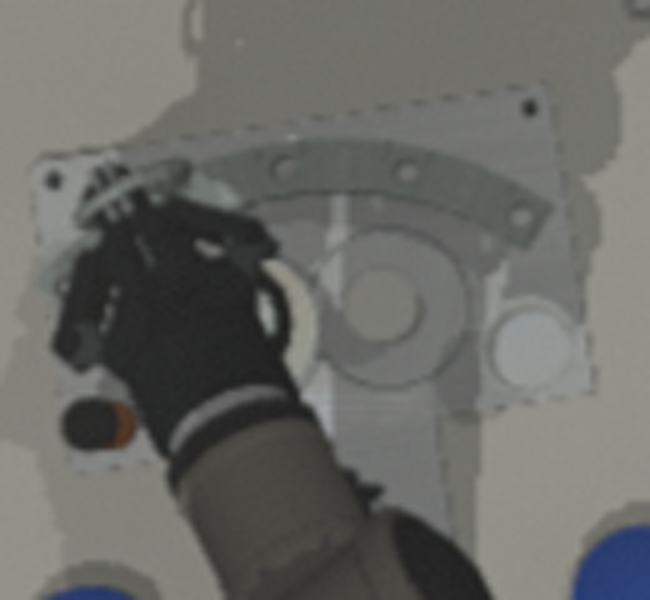

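The finger met a firm stop at about 22.7°. That fits 20° plus the finger's slack in the ring, so the pin has probably dropped in. Next I centre, withdraw and look.

Run:
```python
from h import *
a=D(20)
print(r.move_straight(*pose(a,.140,.018),speed=.03)); r.hold(.1); st("c")
print(r.move_straight(*pose(a,.140,-.05),speed=.06,max_force=5)); st("out")
r.move_straight(*pose(a,.23,-.055),speed=.1)
r.movej([0.7,0.1,1.6,3.24,0.79,1.53]); st("away")
for n in("top","side"):
    im,d=optics.get_image(n); np.savez(f"{n}1.npz",im=im)
a=np.load("top1.npz")["im"][160:280,180:330,::-1]; b=np.load("side1.npz")["im"][205:315,280:400,::-1]
cv2.imwrite("pics/end.png",np.hstack([cv2.resize(a,(440,352),interpolation=2),cv2.resize(b,(360,352),interpolation=2)]))
```

```text
False
c 18.82 [0.6047 0.277  0.143 ] ang 0.3503 F [ 0.55 -0.1  -0.01]
False
out 20.1 [0.5516 0.2461 0.1716] ang 0.3489 F [-0.23 -0.05  0.64]
away 23.32 [0.4606 0.4609 0.8065] ang 1.3137 F [-1.08 -0.2  -0.55]
```

View pics/end.png

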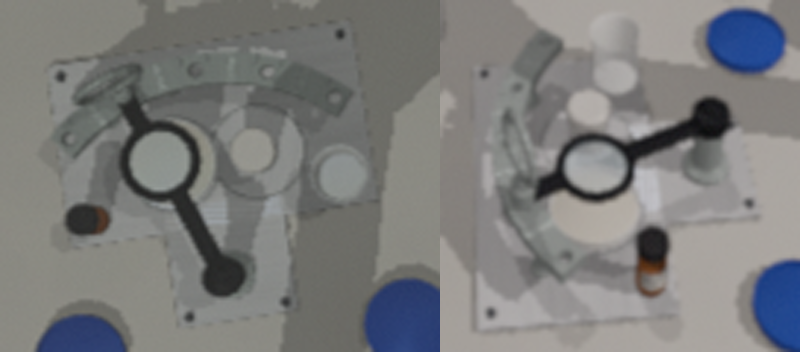

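The lens (160,161 in the left panel) now sits over the pale dish, and jar, beaker and vial look unmoved. I check the arm angle and pin height numerically before handing in.

Run:
```python
from h import *
p=ray("top",180+(160.5)*150/440-.5,160+161.5*120/352-.5,.072); v=p-q[:2]
print("lens",np.hypot(*v),np.arctan2(v[1],v[0])-yaw)
c=np.load("top0.npz"); d0=c["d"]; d1=optics.get_image("top")[1]
for d,(u0,u1,v0,v1) in((d0,(224,262,172,190)),(d1,(200,235,172,200))):
    vv,uu=np.mgrid[v0:v1,u0:u1]; z=d[v0:v1,u0:u1]
    P=(np.linalg.solve(c["K"],np.c_[uu.ravel(),vv.ravel(),np.ones(uu.size)].T)*z.ravel()).T
    X=(P-c["t"])@c["R"]; X=X[z.ravel()>0]; o=np.argsort(-X[:,2])[:8]; print(X[o].round(4)[:,2], X[o].mean(0).round(3))
```

```text
lens 0.12532319433615313 0.3635976975952291
[0.1711 0.1706 0.1704 0.1703 0.1702 0.1699 0.1699 0.1698] [0.633 0.217 0.17 ]
[0.1713 0.17   0.1697 0.1696 0.1695 0.1695 0.1693 0.1689] [0.608 0.285 0.17 ]
```

```bash
python3 -c "
from workcell import r; print(r.finish_job())"
```

```text
the job is handed in; nothing more can be done
None
```

The lens arm is one hole over on the dish side, measured at about 0.36 rad. The pin is home (ring top at 170 mm, as at the start), the robot is clear of the viewer, and the job is handed in; no verdict came back.

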